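# Load a cutter holder into the tool carousel and index it one click

### The arm

A 6-joint arm with a two-finger parallel gripper is mounted at the origin on the work surface. World frame = base frame: x ahead of the robot, y to its left, z up, the work surface at z = 0. Lengths are in m, angles in rad, forces in N, time in s.
With the tool pointing down it reaches from about 0.3 to 0.875 m from the base axis. Payload 6.4 kg.
Tool frame: the origin (TCP) lies at the very end of the fingers, on their centre line; the grasp point (between the pads) lies 19 mm behind it; z points along the fingers, y is the line along which they close (so a half turn about z gives the same grasp; the last joint's range is limited). The gripper opens to 85 mm and grips with 20 to 120 N. Pads are 22 mm wide; open, the fingers measure 114 mm over their backs; the gripper's body (76 mm by 85 mm) begins 54 mm behind the grasp point. The pads swing forward as they close: fully open they stand 13 mm farther back than shut.
Start: joints at [-1.43, 0.181, 1.607, -0, 1.354, -0.206], TCP at [0.195, -0.541, 0.231] pointing down, gripper open.
Joint ranges: [-2.99, 2.99], [-0.89, 2.07], [0.3, 2.58], [-1.14, 4.28], [0, 2.63], [-3.12, 3.12]. Speed limits (rad/s): [2.57, 2.57, 3.01, 3.14, 3.14, 3.14].

### API

Orientations are given as a unit quaternion [w, x, y, z].
In Python, from bench import ctrl gives the robot as it stands.
- The arm moves only by the tool jog_arm, never from a script. Its argument "series" is a list that holds one entry, the list of rows, each a list of 7 numbers: the shift along the tool's x, y, z in mm, then the turn, a rotation vector about the tool's x, y, z in rad, then the finger opening in mm, from 0 to 85.4. In form: [[[tx, ty, tz, rx, ry, rz, gripper], ...]]. A call has exactly 10 rows; each row shifts and turns the commanded pose from where the row before left it, along the tool's axes as they then stand; what a row does not reach is not made up. A row lasts 1/10 s, in which the tool goes at most 50 mm and 8.59 degrees, less where a joint would pass 70% of its speed; a pose out of reach is approached as far as the arm can. A call with a gripper value outside its range is refused whole. The fingers move at their own pace and stop on an object; the grip force is fixed at half the most. Time passes only in rows, so rows that do not move let the fingers close, or fill a call up. It gives the time, the measured TCP pose, the force, the opening and the grip force at its end, in the units of the state.
- ctrl.get_obs(): the state, without advancing time (a new reading comes with each control period).
- ctrl.camera(name): name is "scene" or "top" or "wrist"; returns a dict with "frame" (420x560x3 uint8, blue, green, red), "z_map" (420x560 float32, m along the optical axis (not along the pixel's ray), 0 where there is no reading), "fx", "fy", "cx", "cy" (pixels), "k1" (the pictures are not rectified: a ray, as slopes to the right and down, at radius r is drawn at 1 + k1 r^2 times it, then the intrinsics apply), "xyz" and "rotation" of the camera in the world. Camera axes: x right, y down, z forward; pixel columns grow to the right and rows downward; lengths in m; the calibration is good to about 2 mm. A picture is of the moment at which its call begins.
- ctrl.hand_in(): hands the job in; it is judged then, once.
The state is a dict: "time_s": time; "q": joint angles; "dq": joint speeds; "joint_efforts": joint torques, N m; "eef_pos": TCP position; "eef_rot": TCP orientation; "wrist_force": force on the tool from outside, world axes, zero at the start; "torque": the same for the moment, N m; "opening": opening from 0.0 (shut) to 1.0 (fully open); "grasp_force": force on a finger pad.
Only numpy, scipy, OpenCV 4.12 (cv2) and the standard library are available. Lean on these libraries where they do the work, as an engineer would, in place of code of your own. Each camera call takes 0.05 s, during which the arm holds its last target. There are 200 camera calls.

### The job

From the wooden stand take the spare cutter holder, the flanged one with the round barrel like those already in the tool carousel, and push it gently but fully home in the carousel's empty pocket; the pocket's sleeve floats in and out, so find it by feel. Then turn the carousel exactly one click anticlockwise (seen from above) by its upright handle post, so that the loaded pocket stands at the fixed pointer, and let go. Leave the square-headed gauge and everything else on the bench where it is.

Things in the scene. Friction and masses are not known exactly. Their poses are not given: they have to be found in the camera images.
- holder: spare cutter holder, bare steel, 78 mm tall, 0.15 to 0.3 kg, upright in one hole of the stand. Origin: centre of the flange's underside, z up. Flange 40 mm across, 0 to 6 mm above the origin; round barrel 26 mm across, 6 to 40 mm above. Below: shank 20 mm across, 24 mm long, square-edged, then a brass cutter 6 mm across down to 38 mm below
- barrel (a point): point on the holder's axis 30 mm above its origin, where to grip; the barrel's top is 10 mm higher
- gauge: square-headed steel gauge in the stand's other hole, to be left alone: head 36 x 36 x 16 mm, no barrel; same shank, no cutter. Origin: centre of the head's underside. Which hole has the holder and which the gauge varies
- stand: fixed wooden block 70 x 160 x 45 mm, origin under its centre, z up; two holes 24 mm across and 42 mm deep at 42 mm either way along its y axis, so the holder's flange rests on top, 45 mm over the bench
- changer: tool carousel: round grey base 210 mm across, fixed to the bench, origin on the wheel's axis at bench level, z up. On it turns an aluminium wheel with six pockets 60 degrees apart, 75 mm from the axis; five hold holders whose tops are 112 mm over the bench, the sixth is empty. Neither holder nor fingers may press on the carousel with more than 40 N
- pocket (a point): nominal centre of the empty pocket's mouth, 72 mm over the bench; turns with the wheel. The pocket: dark steel sleeve 42 mm across, 24 mm high, its round hole 22 mm across, open below. The sleeve stands up to 7 mm nearer to or farther from the axis than this point (not sideways) and resists sliding with 15 N: feel for it; the 6 mm cutter enters it anyhow
- catch_ball (a point): sprung ball in the pocket's hub side, nominally 16 mm below the mouth. It stops the holder about 11 mm before home: the holder's weight is not enough, pushing past takes about 5 to 15 N downwards all the way until the flange lies firmly on the sleeve (home: holder origin at the height of pocket)
- pointer (a point): tip of the small fixed steel pointer on the base's edge, 56 mm over the bench, 103 mm from the axis, 60 degrees anticlockwise of where the empty pocket starts
- handle (a point): centre of the top of the handle post, an upright bare steel pin 14 mm across, 150 mm over the bench, 85 mm from the axis, fixed on the wheel, 150 degrees anticlockwise of the empty pocket; its upper 38 mm rise above all else on the carousel
- wheel (a joint): turn of the wheel in rad, growing anticlockwise seen from above; rests, with a millimetre or two of give at the rim, in sprung detents 1.047 apart: 0 at the start, 1.047 when the loaded pocket is at the pointer. It takes 4 to 9 N sideways on the post as far as the crest half-way; then it turns easily and, by 0.8 at the latest, snaps on into the next detent by itself
- glue: white glue bottle 60 mm across, 150 mm tall, bystander, origin under its centre
- plane: wooden hand plane 220 x 60 mm, bystander, origin under its centre
- offcut: wood offcut 130 x 55 x 28 mm, bystander, origin under its centre
- screwdriver: screwdriver 200 mm long lying down, bystander, origin at its middle
- hammer: hammer 260 mm long lying down, bystander, origin at its middle
- tape: tape measure 70 x 35 x 60 mm, bystander, origin under its centre
Not all that is in view belongs to the job. What is shaped like the holder but black is not meant.

How it is judged:
On the way, in this order (a step that is already met when the one before it is completed fails the run):
1. the holder is fully home and upright in the empty pocket while the carousel is still at its starting click (z of holder in the frame of pocket between -0.003 and 0.002 m and horizontal distance between holder and pocket below 0.011 m and angle between holder's own z axis and vertical below 0.06 rad and value of joint wheel between -0.2 and 0.2 rad), for 0.3 s.
2. the carousel has been turned one click, the holder still home (z of holder in the frame of pocket between -0.003 and 0.002 m and horizontal distance between holder and pocket below 0.011 m and angle between holder's own z axis and vertical below 0.06 rad and value of joint wheel between 0.95 and 1.15 rad), for 0.3 s.
At the end, for the whole second after the job is handed in: holder home in the pocket (flange underside 3 mm below to 2 mm above its mouth, within 11 mm of its nominal centre, upright within 3.4 degrees), wheel at rest one click on (1.05 rad within 0.08), gauge moved under 20 mm, other bystanders under 30 mm, all at rest (z of holder in the frame of pocket between -0.003 and 0.002 m and horizontal distance between holder and pocket below 0.011 m and angle between holder's own z axis and vertical below 0.06 rad and value of joint wheel between 0.97 and 1.13 rad and velocity of joint wheel between -0.05 and 0.05 rad/s and linear speed of holder below 0.02 m/s and distance of gauge from where it was at the start of the episode below 0.02 m and distance of each of glue, plane, offcut, screwdriver, hammer, tape from where it was at the start of the episode below 0.03 m); the robot touches nothing.
It fails at once if the holder pressed on the carousel with more than 40 N (contact force between holder and changer above 40 N).
It fails at once if the fingers push on the carousel with more than 40 N (contact force between the fingers and changer above 40 N).
It fails at once if the carousel turned past one click, or the wrong way (value of joint wheel above 1.5 rad or value of joint wheel below -0.45 rad).
It fails at once if the gauge or another bystander disturbed (distance of gauge from where it was at the start of the episode above 0.02 m or distance of any of glue, plane, offcut, screwdriver, hammer, tape from where it was at the start of the episode above 0.03 m).
It also fails if it takes over 67 s, if anything falls off the work surface, if the arm or the gripper's body presses on something with over 40 N, if the wrist force passes 120 N, or if a joint passes its speed limit or range.

## Working session

There is one attempt and no reset: what is moved stays moved. The work goes in short steps, Python scripts to look and compute and a tool call to move; the robot and the scene stay as the last step left them, time stands still between calls to the robot, and variables do not carry over. Pictures are saved under pics/ and viewed, at most 10 in all, crops included, and the job is handed in when it is done.

Besides the shell and the picture viewer there is one more tool, called after ">>>" as name([rows], argument=value, ...), one row to a line, values as JSON. jog_arm: Moves the arm, as the interface text tells. Its arguments: {"type":"object","properties":{"series":{"type":"array"}},"required":["series"]}

```bash
mkdir -p pics; cat > h.py <<'E'
import numpy as np, cv2
from bench import ctrl
def cloud(c):
    z=c["z_map"]; h,w=z.shape
    v,u=np.mgrid[0:h,0:w].astype(float)
    K=np.array([[c["fx"],0,c["cx"]],[0,c["fy"],c["cy"]],[0,0,1.]])
    p=cv2.undistortPoints(np.stack([u.ravel(),v.ravel()],1)[:,None],K,np.array([c["k1"],0,0,0.])).reshape(h,w,2)
    P=np.dstack([p[...,0]*z,p[...,1]*z,z])@np.array(c["rotation"]).reshape(3,3).T+np.array(c["xyz"])
    P[z==0]=np.nan
    return P
E
python3 - <<'E'
from h import *
import pickle
o=ctrl.get_obs();print(o)
ims={n:ctrl.camera(n) for n in("scene","top")}
pickle.dump(ims,open("ims.pkl","wb"))
for n,c in ims.items():
    cv2.imwrite(f"pics/{n}0.png",c["frame"]); print(n,c["xyz"],c["rotation"],c["fx"],c["k1"])
E
```

```text
{'time_s': 0.0, 'q': array([-1.43031207e+00,  1.81561914e-01,  1.60798364e+00,  1.12290283e-07,
        1.35376675e+00, -2.06307232e-01]), 'dq': array([ 1.15287674e-04, -4.54406324e-04, -9.21208797e-04, -5.67434861e-04,
        9.57457259e-04, -5.68922915e-05]), 'joint_efforts': array([-2.21047185e-04, -4.44874656e+01, -3.51334655e+01, -4.66352885e-04,
        9.06503439e-03,  9.22276143e-06]), 'eef_pos': array([ 0.19536871, -0.54022678,  0.23038417]), 'eef_rot': array([-8.59354543e-04,  9.85004224e-01,  1.72528084e-01,  2.83477009e-05]), 'wrist_force': array([-0.50552713,  0.1910021 ,  0.63617376]), 'torque': array([ 0.02492712, -0.03111869, -0.02558915]), 'grasp_force': 0.0, 'opening': 0.9952469864114473}
scene [ 1.18280371 -0.81485959  0.83591297] [-0.42936203  0.83952469  0.29761661 -0.14923437] 405.7010920244903 0.03253159953260492
top [ 0.29171088 -0.02244861  1.36491854] [ 0.06910088 -0.65650965  0.74729306 -0.0759818 ] 429.5102090040372 -0.0013284963688077157
```

```bash
sed -i 's/np.array(c\["rotation"\]).reshape(3,3).T/R.from_quat(np.roll(c["rotation"],-1)).as_matrix().T/; 1a from scipy.spatial.transform import Rotation as R' h.py; cat h.py; python3 - <<'E'
from h import *
import pickle
ims=pickle.load(open("ims.pkl","rb"))
for n,c in ims.items():
    P=cloud(c); print(n,[np.round(P[v,u],3) for v,u in((100,100),(210,280),(300,450),(400,300))])
E
```

```text
import numpy as np, cv2
from scipy.spatial.transform import Rotation as R
from bench import ctrl
def cloud(c):
    z=c["z_map"]; h,w=z.shape
    v,u=np.mgrid[0:h,0:w].astype(float)
    K=np.array([[c["fx"],0,c["cx"]],[0,c["fy"],c["cy"]],[0,0,1.]])
    p=cv2.undistortPoints(np.stack([u.ravel(),v.ravel()],1)[:,None],K,np.array([c["k1"],0,0,0.])).reshape(h,w,2)
    P=np.dstack([p[...,0]*z,p[...,1]*z,z])@R.from_quat(np.roll(c["rotation"],-1)).as_matrix().T+np.array(c["xyz"])
    P[z==0]=np.nan
    return P
scene [array([-1.318,  0.471, -0.14 ]), array([0.473, 0.09 , 0.009]), array([ 0.983,  0.862, -0.757]), array([ 0.929, -0.414, -0.002])]
top [array([ 1.453,  0.762, -0.744]), array([ 0.58 , -0.078,  0.   ]), array([ 0.231, -0.533,  0.079]), array([ 0.17 , -0.038,  0.798])]
```

View pics/top0.png

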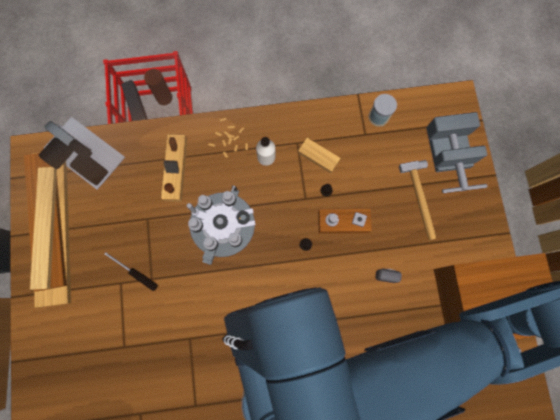

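View pics/scene0.png

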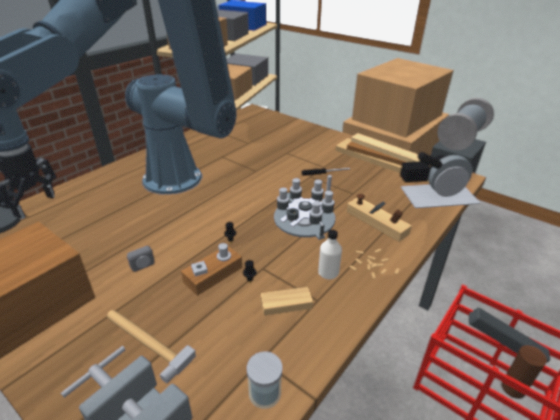

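Top view: stand at (345,220) with a round item at (332,219) and a square one at (360,220). Candidates for the holder are these two, the black lookalikes at (327,189) and (306,244), and the five carousel holders around (221,223). I choose the round one at (332,219) and check it in a close crop.

```bash
python3 - <<'E'
from h import *
import pickle
ims=pickle.load(open("ims.pkl","rb"))
a=ims["top"]["frame"][175:275,180:380]; b=ims["scene"]["frame"][165:295,180:350]
a=cv2.resize(a,None,fx=4,fy=4,interpolation=cv2.INTER_CUBIC)
cv2.imwrite("pics/topc.png",a); cv2.imwrite("pics/scenec.png",cv2.resize(b,None,fx=4.5,fy=4.5,interpolation=cv2.INTER_CUBIC))
P=cloud(ims["top"])
np.set_printoptions(linewidth=250,suppress=True)
print("carousel heights mm"); print((P[186:266:2,184:260:2,2]*1000).round().astype(int))
E
```

```text
carousel heights mm
[[ 0  3  2 ... -1 -3 -1]
 [ 2 -3  2 ... -3 -4  0]
 [ 3  1  4 ... -2 -1 -2]
 ...
 [ 4 -1 -2 ... -4 -2 -3]
 [ 1 -4 -5 ... -2 -5 -3]
 [ 1  1 -6 ... -4 -1 -2]]<stdin>:9: RuntimeWarning: invalid value encountered in cast
```

View pics/topc.png

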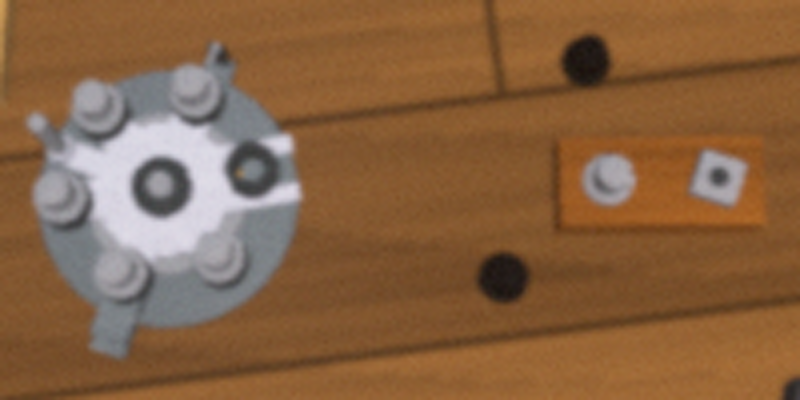

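View pics/scenec.png

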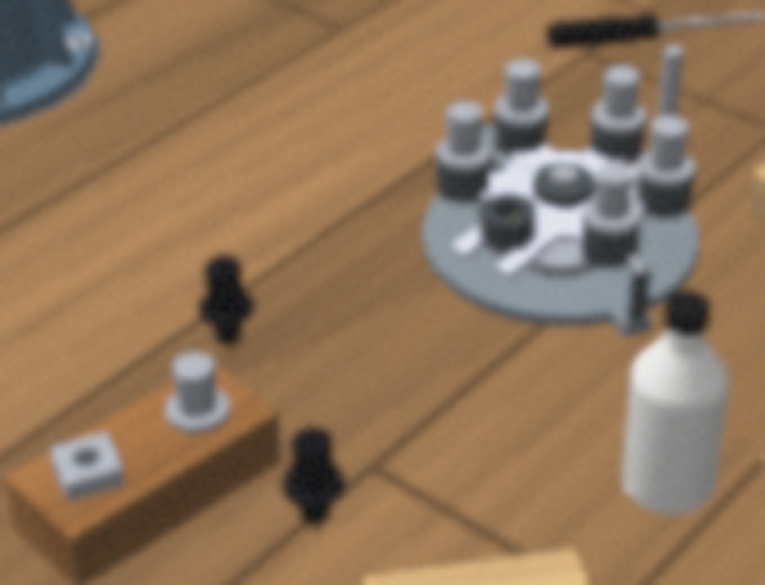

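The crops confirm: holder round and bare steel at top pixel (332,220). Gauge, square, at (360,220). Blacks rejected. The empty dark pocket is at (243,217), the pointer at (234,188), the handle at (190,206). Measuring now.

```bash
cat > m.py <<'E'
from h import *
import pickle
ims=pickle.load(open("ims.pkl","rb"))
np.set_printoptions(suppress=True,precision=4)
for n in ims:
    P=cloud(ims[n]).reshape(-1,3); P=P[np.isfinite(P).all(1)]
    near=lambda c,r: np.hypot(*(P[:,:2]-c).T)<r
    if n=="top":
        Q=cloud(ims[n]); H=Q[220,332,:2]; C=Q[223,221,:2]; Pk=Q[217,243,:2]; G=Q[220,360,:2]; Hd=Q[206,190,:2]
    print(n,"approx",H,C,Pk,G)
    for nm,c,r,z0,z1 in(("holder top",H,.03,.078,.095),("gauge",G,.03,.053,.072),("stand",(H+G)/2,.09,.038,.05),("post",C,.12,.13,.16)):
        s=P[near(c,r)&(P[:,2]>z0)&(P[:,2]<z1)]
        if len(s): print(nm,len(s),s.mean(0),(s.min(0)+s.max(0))[:2]/2,np.ptp(s,axis=0)); 
    s=P[near(C,.12)&(P[:,2]>.104)&(P[:,2]<.12)]
    ang=np.degrees(np.arctan2(*(s[:,:2]-C).T[::-1]));
    m=cv2.kmeans(s[:,:2].astype(np.float32),6,None,(3,50,1e-5),10,cv2.KMEANS_PP_CENTERS)
    k=m[2]; print("tops",k,np.bincount(m[1].ravel()), "ang",np.degrees(np.arctan2(*(k-C).T[::-1])),"r",np.hypot(*(k-C).T))
E
python3 m.py
```

```text
Traceback (most recent call last):
  File "m.py", line 10, in <module>
    print(n,"approx",H,C,Pk,G)
                     ^
NameError: name 'H' is not defined
```

```bash
sed -i 's/for n in ims:/for n in ("top","scene"):/' m.py; python3 m.py
```

```text
top approx [ 0.5103 -0.2261] [0.5489 0.1104] [0.5702 0.0439] [ 0.5037 -0.316 ]
holder top 55 [ 0.5172 -0.232   0.0846] [ 0.5172 -0.232 ] [0.0248 0.0224 0.0111]
gauge 138 [ 0.5066 -0.3151  0.0596] [ 0.5073 -0.3152] [0.0467 0.0439 0.0136]
stand 897 [ 0.512  -0.2711  0.0442] [ 0.5127 -0.2731] [0.09   0.1659 0.0119]
post 27 [0.5957 0.1874 0.1446] [0.5969 0.1886] [0.0136 0.0136 0.0189]
tops [[0.6221 0.0776]
 [0.4902 0.1485]
 [0.5943 0.185 ]
 [0.4929 0.0735]
 [0.5539 0.1879]
 [0.6199 0.1524]] [58 63  6 59 63 61] ang [ -24.1278  146.9748   58.6638 -146.5849   86.3062   30.5838] r [0.0803 0.0699 0.0873 0.0671 0.0776 0.0825]
scene approx [ 0.5103 -0.2261] [0.5489 0.1104] [0.5702 0.0439] [ 0.5037 -0.316 ]
holder top 54 [ 0.5217 -0.2311  0.0837] [ 0.5204 -0.2311] [0.0266 0.0241 0.0091]
gauge 139 [ 0.5117 -0.3152  0.06  ] [ 0.5093 -0.3149] [0.047  0.0434 0.0114]
stand 795 [ 0.5215 -0.2795  0.0443] [ 0.5139 -0.2717] [0.091  0.1666 0.0116]
post 28 [0.5991 0.1882 0.1423] [0.5987 0.1888] [0.0152 0.0158 0.0192]
tops [[0.6258 0.0783]
 [0.4937 0.1484]
 [0.6013 0.1869]
 [0.4967 0.0725]
 [0.6232 0.1529]
 [0.5576 0.1879]] [44 37 15 38 40 35] ang [ -22.645   145.4636   55.5564 -143.9416   29.7067   83.5469] r [0.0834 0.0669 0.0927 0.0645 0.0856 0.0779]
```

>>> jog_arm([
  [[0,0,0,0,0,0.105,60],[0,0,0,0,0,0.105,60],[0,0,0,0,0,0.105,60],[33,-30,0,0,0,0,60],[33,-30,0,0,0,0,60],[33,-30,0,0,0,0,60],[33,-30,0,0,0,0,60],[33,-30,0,0,0,0,60],[33,-30,0,0,0,0,60],[33,-30,0,0,0,0,60]],
])

```text
time_s: 1.1
eef_pos: [0.4206, -0.3219, 0.231]
eef_rot: [-0.0, 1.0, 0.016, -0.0]
wrist_force: [0.4, -0.3, 0.3]
opening: 0.702
grasp_force: 0.0
```

>>> jog_arm([
  [[33,-30,0,0,0,0,60],[33,-30,0,0,0,0,60],[25,-25,0,0,0,0,60],[0,0,0,0,0,0,60],[0,0,0,0,0,0,60],[0,0,0,0,0,0,60],[0,0,0,0,0,0,60],[0,0,0,0,0,0,60],[0,0,0,0,0,0,60],[0,0,0,0,0,0,60]],
])

```text
time_s: 2.1
eef_pos: [0.5077, -0.2362, 0.2314]
eef_rot: [0.0, 1.0, 0.015, 0.0]
wrist_force: [0.3, 0.0, 0.2]
opening: 0.702
grasp_force: 0.0
```

```bash
cat > w.py <<'E'
import sys
from h import *
np.set_printoptions(suppress=True,precision=4)
o=ctrl.get_obs(); r=R.from_quat(np.roll(o["eef_rot"],-1)); print("tcp",o["eef_pos"],"tool axes\n",r.as_matrix().T,"F",o["wrist_force"],"t",o["time_s"])
c=ctrl.camera("wrist"); print("cam",c["xyz"],c["rotation"],c["fx"])
import pickle; pickle.dump(c,open("w.pkl","wb")); cv2.imwrite(f"pics/{sys.argv[1]}.png",c["frame"])
P=cloud(c).reshape(-1,3); P=P[np.isfinite(P).all(1)]
for nm,ce,rr,z0,z1 in(("holder top",(.519,-.2315),.04,.078,.095),("holder flange",(.519,-.2315),.04,.049,.054),("gauge",(.509,-.315),.04,.053,.072)):
    s=P[(np.hypot(*(P[:,:2]-ce).T)<rr)&(P[:,2]>z0)&(P[:,2]<z1)]
    if len(s): print(nm,len(s),s.mean(0),(s.min(0)+s.max(0))[:2]/2,np.ptp(s,axis=0),np.median(s[:,2]))
E
python3 w.py w1
```

```text
tcp [ 0.5077 -0.2362  0.2314] tool axes
 [[ 0.9995  0.0309  0.0001]
 [ 0.0309 -0.9995  0.0001]
 [ 0.0001 -0.0001 -1.    ]] F [0.3063 0.0461 0.2356] t 2.1
cam [ 0.5814 -0.2341  0.3724] [ 0.1068  0.7103 -0.688  -0.1034] 345.81388459641954
holder top 702 [ 0.5184 -0.2298  0.0832] [ 0.5179 -0.2296] [0.0253 0.025  0.0072] 0.08323109119463984
holder flange 390 [ 0.5247 -0.2301  0.0498] [ 0.5196 -0.23  ] [0.0351 0.0388 0.0049] 0.04967039179283342
gauge 1485 [ 0.5082 -0.3129  0.0592] [ 0.5073 -0.3136] [0.047  0.0458 0.0085] 0.05929332658703362
```

>>> jog_arm([
  [[11.5,-5.5,0,0,0,0,60],[0,0,30,0,0,0,60],[0,0,30,0,0,0,60],[0,0,30,0,0,0,60],[0,0,30,0,0,0,60],[0,0,25,0,0,0,60],[0,0,20,0,0,0,60],[0,0,10,0,0,0,60],[0,0,0,0,0,0,60],[0,0,0,0,0,0,10]],
])

```text
time_s: 3.15
eef_pos: [0.52, -0.23, 0.057]
eef_rot: [0.0, 1.0, 0.016, 0.0]
wrist_force: [-0.4, 0.2, -0.0]
opening: 0.545
grasp_force: 0.0
```

>>> jog_arm([
  [[0,0,0,0,0,0,10],[0,0,0,0,0,0,10],[0,0,0,0,0,0,10],[0,0,0,0,0,0,10],[0,0,0,0,0,0,10],[0,0,0,0,0,0,10],[0,0,0,0,0,0,10],[0,0,0,0,0,0,10],[0,0,-2,0,0,0,10],[0,0,0,0,0,0,10]],
])

```text
time_s: 4.15
eef_pos: [0.5191, -0.2298, 0.0585]
eef_rot: [0.0, 1.0, 0.016, -0.0]
wrist_force: [0.1, 0.3, -2.4]
opening: 0.287
grasp_force: 58.9
```

>>> jog_arm([
  [[0,0,-20,0,0,0,10],[0,0,-32,0,0,0,10],[0,0,-32,0,0,0,10],[0,0,-30,0,0,0,10],[9,-34,0,0,0,0,10],[9,-34,0,0,0,0,10],[9,-34,0,0,0,0,10],[9,-34,0,0,0,0,10],[9,-34,0,0,0,0,10],[0,0,0,0,0,0,10]],
])

```text
time_s: 5.15
eef_pos: [0.5587, -0.0544, 0.1717]
eef_rot: [-0.001, 1.0, 0.018, -0.0]
wrist_force: [0.4, -1.0, -1.6]
opening: 0.282
grasp_force: 60.2
```

```bash
python3 w.py w2; python3 - <<'E'
from h import *
import pickle
np.set_printoptions(suppress=True,precision=4)
ims=pickle.load(open("ims.pkl","rb")); ims["wrist"]=pickle.load(open("w.pkl","rb"))
for n,c in ims.items():
    P=cloud(c); g=c["frame"].max(2)
    m=(np.hypot(P[...,0]-.5605,P[...,1]-.0395)<.036)&(P[...,2]>.062)&(P[...,2]<.082)
    s=P[m]
    if len(s)>5:
        (x,y),r=cv2.minEnclosingCircle((s[:,:2]*1000).astype(np.float32)); print(n,len(s),s.mean(0),x,y,r,np.percentile(s,[3,97],axis=0).mean(0),g[m].mean())
    s=P[(np.hypot(P[...,0]-.558,P[...,1]-.113)<.12)&(P[...,2]>.104)&(P[...,2]<.12)]
    if n=="wrist":
        k=cv2.kmeans(s[:,:2].astype(np.float32),5,None,(3,50,1e-5),10,cv2.KMEANS_PP_CENTERS); print(k[2],np.bincount(k[1].ravel()))
E
```

```text
tcp [ 0.5587 -0.0544  0.1717] tool axes
 [[ 0.9994  0.0359 -0.0008]
 [ 0.0359 -0.9994 -0.0018]
 [-0.0009  0.0018 -1.    ]] F [ 0.3565 -0.9864 -1.6299] t 5.15
cam [ 0.6326 -0.0523  0.3127] [ 0.1067  0.712  -0.6861 -0.1041] 345.81388459641954
scene 91 [0.5632 0.0405 0.0697] 560.058837890625 42.130802154541016 22.490596771240234 [0.5625 0.0415 0.0682] 91.42857142857143
top 106 [0.5583 0.0411 0.0705] 559.6323852539062 41.625606536865234 21.197797775268555 [0.5578 0.0411 0.0695] 82.85849056603773
wrist 2053 [0.5599 0.0426 0.0695] 558.7998046875 43.588600158691406 20.949731826782227 [0.5595 0.0427 0.0675] 78.87773989283974
[[0.6157 0.0765]
 [0.4982 0.0708]
 [0.6238 0.0864]
 [0.6275 0.0739]
 [0.4893 0.0788]] [626 666 661 676 557]
```

View pics/w2.png

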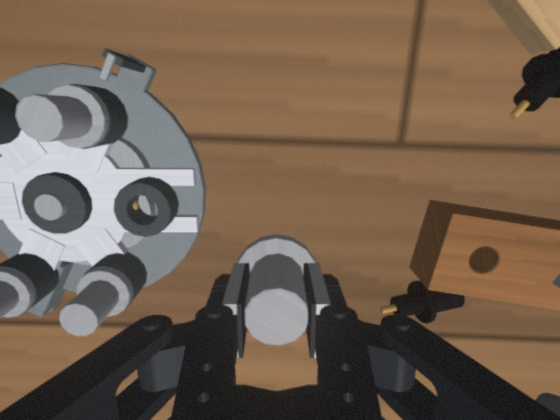

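>>> jog_arm([
  [[1,-24,0,0,0,0,10],[1,-24,0,0,0,0,10],[1,-24,0,0,0,0,10],[1,-24,0,0,0,0,10],[0,-1,0,0,0,0,10],[0,0,0,0,0,0,10],[0,0,0,0,0,0,10],[0,0,0,0,0,0,10],[0,0,0,0,0,0,10],[0,0,0,0,0,0,10]],
])

```text
time_s: 6.2
eef_pos: [0.5597, 0.038, 0.1723]
eef_rot: [0.0, 1.0, 0.015, -0.0]
wrist_force: [0.2, -0.1, -1.8]
opening: 0.282
grasp_force: 60.2
```

```bash
python3 w.py w3|head -5;  python3 - <<'E'
from h import *
import pickle
np.set_printoptions(suppress=True,precision=4)
c=pickle.load(open("w.pkl","rb")); P=cloud(c)
m=(np.hypot(P[...,0]-.5605,P[...,1]-.0415)<.03)
for z0,z1 in((.062,.082),(.135,.175),(.185,.21)):
    s=P[m&(P[...,2]>z0)&(P[...,2]<z1)]
    if len(s)>5: print(z0,len(s),s.mean(0),np.percentile(s,[2,98],axis=0))
E
```

```text
tcp [0.5597 0.038  0.1723] tool axes
 [[ 0.9995  0.031  -0.    ]
 [ 0.031  -0.9995  0.    ]
 [-0.     -0.     -1.    ]] F [ 0.2049 -0.0864 -1.8402] t 6.2
cam [0.6335 0.04   0.3133] [ 0.1068  0.7103 -0.688  -0.1034] 345.81388459641954
0.062 1745 [0.5613 0.0444 0.0697] [[0.5436 0.0254 0.0632]
 [0.5788 0.0633 0.0716]]
0.135 1944 [0.5699 0.038  0.165 ] [[0.562  0.0219 0.1593]
 [0.5766 0.0541 0.1745]]
0.185 6747 [0.562  0.0378 0.1977] [[0.547  0.0144 0.1859]
 [0.5703 0.0613 0.2089]]
```

View pics/w3.png

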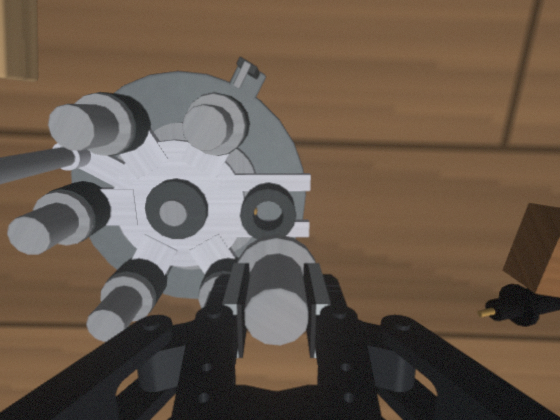

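Wrist view: the sleeve shows at (268,212), about 6 mm further toward the hub than the holder axis (275,300). Correcting, then lowering the cutter in.

>>> jog_arm([
  [[0.5,-6,0,0,0,0,10],[0,0,12,0,0,0,10],[0,0,12,0,0,0,10],[0,0,10,0,0,0,10],[0,0,6,0,0,0,10],[0,0,6,0,0,0,10],[0,0,6,0,0,0,10],[0,0,6,0,0,0,10],[0,0,0,0,0,0,10],[0,0,0,0,0,0,10]],
])

```text
time_s: 7.25
eef_pos: [0.5601, 0.0446, 0.1143]
eef_rot: [-0.0, 1.0, 0.016, 0.0]
wrist_force: [-0.7, -0.1, -1.8]
opening: 0.283
grasp_force: 60.2
```

>>> jog_arm([
  [[0,2,0,0,0,0,10],[0,2,0,0,0,0,10],[0,1,0,0,0,0,10],[0,1,0,0,0,0,10],[0,0.5,0,0,0,0,10],[0,0.5,0,0,0,0,10],[0,0,0,0,0,0,10],[0,0,0,0,0,0,10],[0,0,0,0,0,0,10],[0,0,0,0,0,0,10]],
])

```text
time_s: 8.25
eef_pos: [0.5602, 0.0377, 0.1143]
eef_rot: [-0.0, 1.0, 0.016, -0.0]
wrist_force: [0.6, 0.5, -1.8]
opening: 0.287
grasp_force: 60.2
```

No contact yet at y=0.0377; going on.

>>> jog_arm([
  [[0,0.5,0,0,0,0,10],[0,0,0,0,0,0,10],[0,0.5,0,0,0,0,10],[0,0,0,0,0,0,10],[0,0.5,0,0,0,0,10],[0,0,0,0,0,0,10],[0,0,0,0,0,0,10],[0,0,0,0,0,0,10],[0,0,0,0,0,0,10],[0,0,0,0,0,0,10]],
])

```text
time_s: 9.25
eef_pos: [0.5603, 0.0361, 0.1143]
eef_rot: [-0.0, 1.0, 0.016, -0.0]
wrist_force: [0.1, 0.6, -1.1]
opening: 0.281
grasp_force: 60.2
```

>>> jog_arm([
  [[0,0.5,0,0,0,0,10],[0,0,0,0,0,0,10],[0,0.5,0,0,0,0,10],[0,0,0,0,0,0,10],[0,0.5,0,0,0,0,10],[0,0,0,0,0,0,10],[0,0,0,0,0,0,10],[0,0,0,0,0,0,10],[0,0,0,0,0,0,10],[0,0,0,0,0,0,10]],
])

```text
time_s: 10.25
eef_pos: [0.5602, 0.0355, 0.1143]
eef_rot: [-0.001, 1.0, 0.016, -0.0]
wrist_force: [0.4, 6.2, -0.9]
opening: 0.284
grasp_force: 60.3
```

Contact at y≈0.0357, so the sleeve centre should be ≈0.0437. Centring and testing the entry.

>>> jog_arm([
  [[0,-3,0,0,0,0,10],[0,-3,0,0,0,0,10],[0,-3,0,0,0,0,10],[0,0,0,0,0,0,10],[0,0,3,0,0,0,10],[0,0,2,0,0,0,10],[0,0,1,0,0,0,10],[0,0,1,0,0,0,10],[0,0,0,0,0,0,10],[0,0,0,0,0,0,10]],
])

```text
time_s: 11.25
eef_pos: [0.5601, 0.0436, 0.1072]
eef_rot: [-0.0, 1.0, 0.016, 0.0]
wrist_force: [0.8, -0.3, -2.9]
opening: 0.287
grasp_force: 60.3
```

>>> jog_arm([
  [[0,0,0.5,0,0,0,10],[0,0,0,0,0,0,10],[0,0,0.5,0,0,0,10],[0,0,0,0,0,0,10],[0,0,0.5,0,0,0,10],[0,0,0,0,0,0,10],[0,0,0,0,0,0,10],[0,0,0,0,0,0,10],[0,0,0,0,0,0,10],[0,0,0,0,0,0,10]],
])

```text
time_s: 12.25
eef_pos: [0.5601, 0.0437, 0.1058]
eef_rot: [-0.0, 1.0, 0.016, 0.0]
wrist_force: [1.3, 0.6, -2.1]
opening: 0.29
grasp_force: 60.3
```

>>> jog_arm([
  [[0,0,0.5,0,0,0,10],[0,0,0.5,0,0,0,10],[0,0,0.5,0,0,0,10],[0,0,0.5,0,0,0,10],[0,0,0.5,0,0,0,10],[0,0,0.5,0,0,0,10],[0,0,0,0,0,0,10],[0,0,0,0,0,0,10],[0,0,0,0,0,0,10],[0,0,0,0,0,0,10]],
])

```text
time_s: 13.25
eef_pos: [0.56, 0.0436, 0.1027]
eef_rot: [-0.0, 1.0, 0.016, -0.0]
wrist_force: [1.3, 0.8, -1.9]
opening: 0.286
grasp_force: 60.3
```

>>> jog_arm([
  [[0,0,1,0,0,0,10],[0,0,1,0,0,0,10],[0,0,1,0,0,0,10],[0,0,1,0,0,0,10],[0,0,1,0,0,0,10],[0,0,1,0,0,0,10],[0,0,0,0,0,0,10],[0,0,0,0,0,0,10],[0,0,0,0,0,0,10],[0,0,0,0,0,0,10]],
])

```text
time_s: 14.25
eef_pos: [0.5599, 0.0436, 0.0967]
eef_rot: [-0.0, 1.0, 0.016, -0.0]
wrist_force: [1.5, 0.1, -3.1]
opening: 0.283
grasp_force: 60.3
```

>>> jog_arm([
  [[0,0,0.7,0,0,0,10],[0,0,0.7,0,0,0,10],[0,0,0.7,0,0,0,10],[0,0,0.7,0,0,0,10],[0,0,0.7,0,0,0,10],[0,0,0.5,0,0,0,10],[0,0,0.5,0,0,0,10],[0,0,0.5,0,0,0,10],[0,0,0,0,0,0,10],[0,0,0,0,0,0,10]],
])

```text
time_s: 15.25
eef_pos: [0.5603, 0.0434, 0.0918]
eef_rot: [0.0, 1.0, 0.016, 0.0]
wrist_force: [1.3, -3.3, -0.6]
opening: 0.285
grasp_force: 60.4
```

>>> jog_arm([
  [[0,0,0.7,0,0,0,10],[0,0,0.7,0,0,0,10],[0,0,0.7,0,0,0,10],[0,0,0.7,0,0,0,10],[0,0,0.7,0,0,0,10],[0,0,0.5,0,0,0,10],[0,0,0.5,0,0,0,10],[0,0,0.5,0,0,0,10],[0,0,0,0,0,0,10],[0,0,0,0,0,0,10]],
])

```text
time_s: 16.25
eef_pos: [0.56, 0.0436, 0.0866]
eef_rot: [0.0, 1.0, 0.016, -0.0]
wrist_force: [2.7, -3.0, -0.6]
opening: 0.281
grasp_force: 60.3
```

>>> jog_arm([
  [[0,0,0.5,0,0,0,10],[0,0,0.5,0,0,0,10],[0,0,0.5,0,0,0,10],[0,0,0.5,0,0,0,10],[0,0,0.3,0,0,0,10],[0,0,0,0,0,0,10],[0,0,0,0,0,0,10],[0,0,0,0,0,0,10],[0,0,0,0,0,0,10],[0,0,0,0,0,0,10]],
])

```text
time_s: 17.25
eef_pos: [0.5602, 0.0436, 0.0849]
eef_rot: [0.0, 1.0, 0.016, 0.0]
wrist_force: [-0.3, -4.2, 6.1]
opening: 0.283
grasp_force: 60.8
```

>>> jog_arm([
  [[0,0,0.3,0,0,0,10],[0,0,0,0,0,0,10],[0,0,0.3,0,0,0,10],[0,0,0,0,0,0,10],[0,0,0.3,0,0,0,10],[0,0,0,0,0,0,10],[0,0,0,0,0,0,10],[0,0,0,0,0,0,10],[0,0,0,0,0,0,10],[0,0,0,0,0,0,10]],
])

```text
time_s: 18.25
eef_pos: [0.5605, 0.0436, 0.0849]
eef_rot: [0.0, 1.0, 0.016, 0.0]
wrist_force: [-2.4, -3.2, 10.7]
opening: 0.283
grasp_force: 61.6
```

>>> jog_arm([
  [[0,0,0.4,0,0,0,10],[0,0,0,0,0,0,10],[0,0,0.4,0,0,0,10],[0,0,0,0,0,0,10],[0,0,0.4,0,0,0,10],[0,0,0,0,0,0,10],[0,0,0.4,0,0,0,10],[0,0,0,0,0,0,10],[0,0,0,0,0,0,10],[0,0,0,0,0,0,10]],
])

```text
time_s: 19.25
eef_pos: [0.5613, 0.0436, 0.0848]
eef_rot: [0.0, 1.0, 0.016, 0.001]
wrist_force: [-4.5, -3.3, 20.0]
opening: 0.284
grasp_force: 62.7
```

>>> jog_arm([
  [[0,0,-1.4,0,0,0,10],[0,0,-1.4,0,0,0,10],[0,0,0,0,0,0,10],[0,0,0,0,0,0,48],[0,0,0,0,0,0,48],[0,0,0,0,0,0,48],[0,0,0,0,0,0,48],[0,0,0,0,0,0,48],[0,0,-10,0,0,0,48],[0,0,-20,0,0,0,48]],
])

```text
time_s: 20.25
eef_pos: [0.5587, 0.0438, 0.114]
eef_rot: [-0.0, 1.0, 0.016, -0.002]
wrist_force: [0.4, 0.8, -0.0]
opening: 0.562
grasp_force: 0.0
```

>>> jog_arm([
  [[0,0,-30,0,0,0,48],[0,0,-30,0,0,0,48],[0,0,-20,0,0,0,48],[0,40,0,0,0,0,48],[0,40,0,0,0,0,48],[0,0,0,0,0,0,10],[0,0,0,0,0,0,0],[0,0,0,0,0,0,0],[0,0,0,0,0,0,0],[0,0,0,0,0,0,0]],
])

```text
time_s: 21.25
eef_pos: [0.5625, -0.0354, 0.1948]
eef_rot: [-0.0, 1.0, 0.017, -0.0]
wrist_force: [0.3, 0.3, 0.4]
opening: -0.001
grasp_force: 0.0
```

```bash
python3 w.py w4|head -5;  python3 - <<'E'
from h import *
import pickle
np.set_printoptions(suppress=True,precision=4)
c=pickle.load(open("w.pkl","rb")); d={"wrist":c,"top":ctrl.camera("top"),"scene":ctrl.camera("scene")}
for n,c in d.items():
    P=cloud(c).reshape(-1,3)
    for nm,ce,r,z0,z1 in (("loaded",(.56,.0435),.03,.1,.125),("nbr",(.622,.077),.03,.1,.125),("nbr2",(.494,.073),.03,.1,.125),("post",(.598,.188),.03,.13,.16)):
        s=P[(np.hypot(*(P[:,:2]-ce).T)<r)&(P[:,2]>z0)&(P[:,2]<z1)]
        if len(s)>5:
            s2=s[s[:,2]>np.median(s[:,2])-.004]if nm!="post" else s
            print(n,nm,len(s2),s2.mean(0),np.percentile(s[:,2],[25,50,75,90]))
E
```

```text
tcp [ 0.5625 -0.0354  0.1948] tool axes
 [[ 0.9994  0.0332 -0.0002]
 [ 0.0332 -0.9994 -0.0002]
 [-0.0002  0.0001 -1.    ]] F [0.3294 0.3092 0.4047] t 21.25
cam [ 0.6363 -0.0332  0.3358] [ 0.1069  0.7111 -0.6872 -0.1035] 345.81388459641954
wrist loaded 1070 [0.5586 0.0425 0.1102] [0.1095 0.1102 0.1107 0.1111]
wrist nbr 1435 [0.6223 0.0794 0.1102] [0.1095 0.1102 0.1107 0.1112]
wrist nbr2 930 [0.4936 0.0752 0.1101] [0.1091 0.1101 0.1106 0.111 ]
top loaded 55 [0.558  0.0403 0.1108] [0.1084 0.1105 0.1121 0.1128]
top nbr 16 [0.6247 0.085  0.1106] [0.1088 0.1109 0.1118 0.1131]
top post 26 [0.5958 0.1874 0.1455] [0.1435 0.1469 0.1483 0.1508]
scene loaded 38 [0.5613 0.0407 0.1109] [0.1061 0.1103 0.1118 0.1127]
scene nbr 42 [0.6259 0.078  0.1106] [0.1048 0.11   0.1117 0.1125]
scene nbr2 27 [0.4997 0.0737 0.1103] [0.1047 0.1097 0.1114 0.1117]
scene post 29 [0.6    0.1878 0.1425] [0.138  0.1428 0.1477 0.1494]
```

View pics/w4.png

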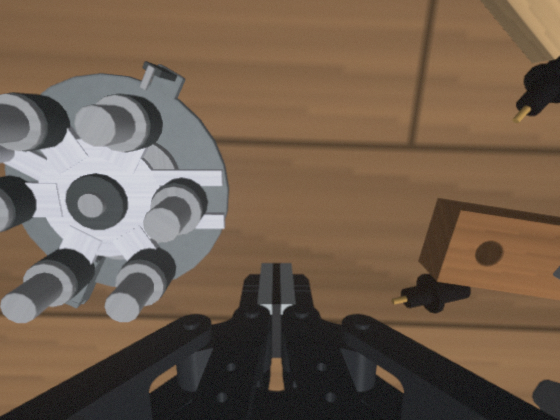

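Wrist view: the loaded holder at (170,215) sits like its neighbours; its top measures 110.2 mm, theirs 110.2 mm, so it is home. Next the post at (0.598, 0.188), to be pushed with shut fingers from the +x side.

>>> jog_arm([
  [[13,-37,0,0,0,0,0],[13,-37,0,0,0,0,0],[13,-37,0,0,0,0,0],[13,-37,0,0,0,0,0],[13,-37,0,0,0,0,0],[12,-37,0,0,0,0,0],[0,0,0,0,0,0,0],[0,0,25,0,0,0,0],[0,0,25,0,0,0,0],[0,0,20,0,0,0,0]],
])

```text
time_s: 22.4
eef_pos: [0.6318, 0.1877, 0.1232]
eef_rot: [0.0, 1.0, 0.016, -0.001]
wrist_force: [-0.5, -0.5, 0.1]
opening: -0.005
grasp_force: 0.0
```

>>> jog_arm([
  [[0,0,2,0,0,0,0],[0,0,0,0,0,0,0],[0,0,0,0,0,0,0],[-2,0,0,0,0,0,0],[-2,0,0,0,0,0,0],[-2,0,0,0,0,0,0],[-2,0,0,0,0,0,0],[0,0,0,0,0,0,0],[0,0,0,0,0,0,0],[0,0,0,0,0,0,0]],
])

```text
time_s: 23.4
eef_pos: [0.6246, 0.1877, 0.1228]
eef_rot: [0.0, 1.0, 0.016, 0.0]
wrist_force: [-0.1, -0.7, 0.2]
opening: 0.001
grasp_force: 0.0
```

>>> jog_arm([
  [[-4,0,0,0,0,0,0],[-4,0,0,0,0,0,0],[-3.8,-2,0,0,0,0,0],[-3.8,-2,0,0,0,0,0],[-4,-1.7,0,0,0,0,0],[-4,-1.7,0,0,0,0,0],[-4.1,-1.2,0,0,0,0,0],[-4.1,-1.2,0,0,0,0,0],[0,0,0,0,0,0,0],[0,0,0,0,0,0,0]],
])

```text
time_s: 24.4
eef_pos: [0.5926, 0.197, 0.1231]
eef_rot: [-0.0, 1.0, 0.016, 0.0]
wrist_force: [2.4, 2.0, -0.4]
opening: -0.002
grasp_force: 1.2
```

```bash
cat > t.py <<'E'
from h import *
np.set_printoptions(suppress=True,precision=4)
for n in ("top","scene","wrist"):
    P=cloud(ctrl.camera(n)).reshape(-1,3)
    s=P[(np.hypot(P[:,0]-.558,P[:,1]-.113)<.115)&(P[:,2]>.1)&(P[:,2]<.118)]
    a=np.degrees(np.arctan2(s[:,1]-.113,s[:,0]-.557)); print(n,len(s),np.histogram(a,np.arange(-180,181,10))[0])
    # mean phase mod 60
    print("phase mod60",np.degrees(np.angle(np.exp(1j*np.radians(a*6)).mean()))/6)
E
python3 t.py
```

```text
top 260 [ 0  0  0  3 36 22  0  0  0  6 37 20  0  0  0  2 37 20  0  0  0  0  4  8
  0  0  0  0  0  0  0  0  0  5 36 24]
phase mod60 -12.142496186558558
scene 304 [ 0  0  0  3 19 28  0  0  0  0 24 29  0  0  0  0 34 19  0  0  0  5 30 10
  0 15  3  5 26  8  0  0  0  3 25 18]
phase mod60 -11.515403544929208
wrist 6674 [   0    0    0    0    0  257    0    0    0    7  284  557    0    0
    0    1 1068 1788   88    0    0    0 1269 1086    0    0    0    0
  175   94    0    0    0    0    0    0]
phase mod60 -8.878689012395977
```

>>> jog_arm([
  [[-4.2,-0.7,0,0,0,0,0],[-4.2,-0.7,0,0,0,0,0],[-4.2,-0.3,0,0,0,0,0],[-4.2,-0.3,0,0,0,0,0],[-4.3,0.1,0,0,0,0,0],[-4.3,0.1,0,0,0,0,0],[-4.1,0.5,0,0,0,0,0],[-4.1,0.5,0,0,0,0,0],[0,0,0,0,0,0,0],[0,0,0,0,0,0,0]],
])

```text
time_s: 25.55
eef_pos: [0.5584, 0.196, 0.1226]
eef_rot: [0.0, 1.0, 0.016, -0.0]
wrist_force: [0.4, -0.3, -0.1]
opening: 0.005
grasp_force: 0.0
```

```bash
python3 t.py
```

```text
top 305 [ 0 21 37  2  0  0  0 25 33  6  0  0  0 22 34  3  0  0  0 19 36  6  0  0
  0  0  0  0  0  0  0 17 37  7  0  0]
phase mod60 22.43125715194017
scene 314 [ 0  4 15 28  1  0  0  0 18 30  2  0  0  0 29 25  0  0  0  3 33 15  1  0
  0  6 28 14  0 17  2  5 22 16  0  0]
phase mod60 29.263947727330017
wrist 7968 [   0    0  309  817    0    0    0    0   65   55    0    0    0    0
  372 1645  984    0    0    0  606 1816  451    0    0    0  785   62
    0    1    0    0    0    0    0    0]
phase mod60 -25.865428633746536
```

>>> jog_arm([
  [[3,0,0,0,0,0,0],[3,0,0,0,0,0,0],[0,0,-25,0,0,0,0],[0,0,-35,0,0,0,0],[0,0,-35,0,0,0,0],[0,0,-25,0,0,0,0],[0,0,0,0,0,0,0],[0,0,0,0,0,0,0],[0,0,0,0,0,0,0],[0,0,0,0,0,0,0]],
])

```text
time_s: 26.7
eef_pos: [0.564, 0.1963, 0.241]
eef_rot: [0.0, 1.0, 0.016, -0.002]
wrist_force: [-0.0, 0.6, 0.6]
opening: 0.002
grasp_force: 0.0
```

```bash
python3 t.py; python3 - <<'E'
from h import *
c=ctrl.camera("scene"); f=c["frame"][150:300,180:380]; cv2.imwrite("pics/s5.png",cv2.resize(f,None,fx=4,fy=4,interpolation=cv2.INTER_CUBIC))
P=cloud(c).reshape(-1,3)
for k in range(6):
    a=np.radians(31.8-60*k); ce=np.array([.56,.113])+.073*np.array([np.cos(a),np.sin(a)])
    s=P[(np.hypot(*(P[:,:2]-ce).T)<.02)&(P[:,2]>.1)&(P[:,2]<.125)]
    print(k,len(s),np.percentile(s[:,2],[50,75,90]) if len(s) else "")
E
```

```text
top 365 [ 0  0 24 35  2  0  0  0 27 33  2  0  0  0 28 32  1  0  0  0 24 35  5  0
  0  0 16 29  5  0  4  0 25 35  3  0]
phase mod60 -28.325554945665672
scene 311 [ 0  0  9 28 11  0  0  0 11 27 13  0  0  0 20 27  4  0  0  0 27 19  3  0
  0  0 28 17  1 11  8  0 20 27  0  0]
phase mod60 -27.772456579592443
wrist 5270 [  0  10 411 357   0   0   0   0 310 511  92   0   0   0 259 547 233   0
   0   0 207 576 131   0   0   0 327 433  26 112  21   0 388 319   0   0]
phase mod60 -27.69975947193723
0 49 [0.10976874 0.11202588 0.11313728]
1 52 [0.11041293 0.11213965 0.1136417 ]
2 53 [0.10976445 0.1117109  0.11259141]
3 46 [0.10984053 0.11181473 0.11281783]
4 48 [0.10941099 0.11098833 0.11243408]
5 46 [0.10929749 0.11112921 0.11210257]
```

View pics/s5.png

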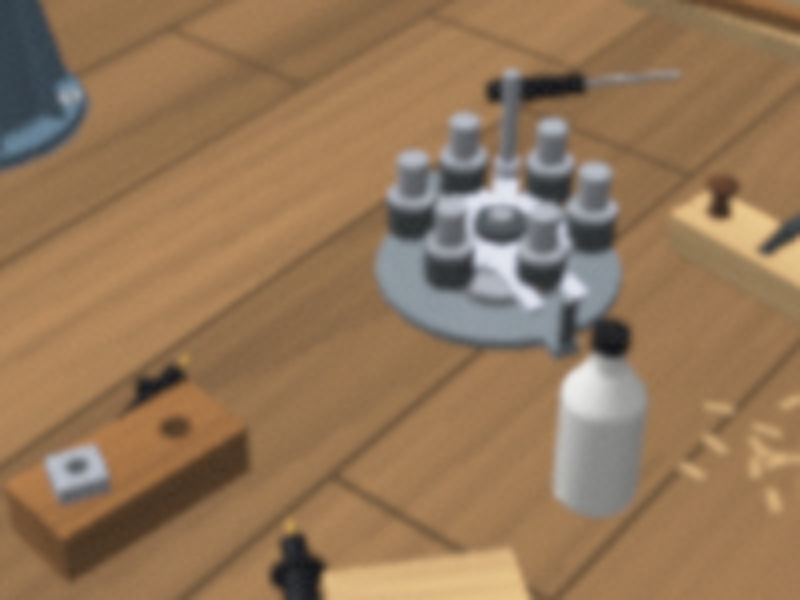

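Scene view: the loaded holder (540,245) stands at the pointer (565,325), the handle is at (510,110), and all six holder tops are level. The gauge is still in its hole at (77,470). The wheel reads one click on (phase back at about 31.8°) and is at rest, and the arm is clear. The two black lookalikes have toppled, but they are not part of the job.

```bash
python3 -c "
from bench import ctrl
print(ctrl.hand_in())"
```

```text
the job is handed in; nothing more can be done
None
```

The holder is fully home in the empty pocket, and the carousel is turned one click anticlockwise so that pocket stands at the pointer. The arm is clear and the job is handed in at about 27 s; no verdict came back, and the two unlisted black lookalikes ended up lying over (they were already down before the insertion, cause not checked).

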